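# Tip the carton down on to the rubber mat

## Robot

A 6-joint arm with a two-finger parallel gripper is mounted at the origin on the work surface. World frame = base frame: x ahead of the robot, y to its left, z up, the work surface at z = 0. Lengths are in m, angles in degrees, forces in N, time in s.
With the tool pointing down it reaches from about 0.35 to 0.875 m from the base axis. Payload 4.2 kg.
Tool frame: the origin (TCP) lies midway between the tips of the shut fingers; the grasp point (between the pads) lies 19 mm behind it; z points along the fingers, y is the line along which they close (so a half turn about z gives the same grasp; the last joint's range is limited). The gripper opens to 87 mm and grips with 3 to 60 N. Pads are 19 mm wide; open, the fingers measure 117 mm over their backs; the gripper's body (75 mm by 190 mm) begins 51 mm behind the grasp point.
Start: joints at [88.442, 22.042, 0.453, 0, -68.411, -14.817], TCP at [0.176, 0.6, 0.223] pointing down, gripper open.
Joint ranges: [-179.83, 179.83], [-69.29, 118.12], [-61.27, 80.66], [-181.25, 117.63], [-171.15, -9.14], [-177.46, 177.46]. Speed limits (degrees/s): [159.86, 159.86, 180, 180, 180, 180].

## Interface

Orientations are given as a 3x3 rotation matrix whose columns are the frame's x, y, z axes.
In Python, from station import sense, capture, camera_params, finish_job gives the robot as it stands.
- The arm moves only by the tool drive_tool, never from a script. Its argument "rows" is a list of rows, each an object of numbers: "tx", "ty", "tz": the shift along the tool's x, y, z in cm; "ax", "ay", "az": the turn, a rotation vector about the tool's x, y, z in rad; "claw": the finger opening in cm, from 0 to 8.7. In form: [{"tx": .., "ty": .., "tz": .., "ax": .., "ay": .., "az": .., "claw": ..}, ...]. A call has 1 to 10 rows; each row shifts and turns the commanded pose from where the row before left it, along the tool's axes as they then stand; what a row does not reach is not made up. A row lasts 1/12 s, in which the tool goes at most 41.7 mm and 7.16 degrees, less where a joint would pass 70% of its speed; a pose out of reach is approached as far as the arm can. A call with a gripper value outside its range is refused whole. The fingers move at their own pace and stop on an object; the grip force is fixed at half the most. Time passes only in rows, so rows that do not move let the fingers close. It gives the time, the measured TCP pose, the force, the opening and the grip force at its end, in the units of the state.
- sense(): the state, without advancing time (a new reading comes with each control period).
- capture(name): name is "scene" or "top"; returns (picture, depth): 420x560x3 uint8, red, green, blue; 420x560 float32, m along the optical axis (not along the pixel's ray), 0 where there is no reading.
- camera_params(name): a dict with "intrinsics" (3x3 intrinsics, pixels), "R" (3x3) and "t" (3): a world point X has camera coordinates R X + t. Camera axes: x right, y down, z forward; pixel columns grow to the right and rows downward; lengths in m; the calibration is good to about 2 mm. A picture is of the moment at which its call begins. camera_params takes no time and is no camera call.
- finish_job(): hands the job in; it is judged then, once.
The state is a dict: "time_s": time; "joints": joint angles; "joint_velocities": joint speeds; "effort": joint torques, N m; "tcp_pos": TCP position; "ee_rot": TCP orientation; "wrist_force": force on the tool from outside, world axes, zero at the start; "moment": the same for the moment, N m; "gripper_width": opening from 0.0 (shut) to 1.0 (fully open); "gripper_force": force on a finger pad.
Only numpy, scipy, OpenCV 4.12 (cv2) and the standard library are available. Lean on these libraries where they do the work, as an engineer would, in place of code of your own. Each camera call takes 0.05 s, during which the arm holds its last target. There are 200 camera calls.

## Task

The tall carton standing on the rubber mat is in the way of the television's sensor, so lay it down. First push the wooden coaster completely off the mat so that it lies flat on the bare console while the carton still stands, then push the carton over so that it comes to rest lying flat on its broad face, wholly on the mat. Only push, never lift or carry either of them, and leave the other things on the console where they are.

Things in the scene. Friction and masses are not known exactly. Their poses are not given: they have to be found in the camera images.
- mat: Fixed thin dark rubber mat, 280 mm (its x) x 190 mm (its y) x 2 mm thick, lying on the console; origin centre of its underside. Its long x axis runs roughly across, from the robot's one side to the other. The console beyond both its short ends is bare for at least 100 mm.
- carton: Loose closed cardboard carton standing on end on the mat near one of the mat's short ends (either end), 45 mm thick (its x) x 100 mm wide (its y) x 180 mm tall (its z), about 0.25 kg. Origin centre of its foot face. Its broad faces look along its own x, roughly along the mat's long axis, so pushed over towards the mat's middle it falls along the mat. Pushed near the top by about 45 mm (tilt 14 degrees) it passes its balance and falls by itself; pushed low, it slides.
- carton_mid (a point): Centre of the carton, 90 mm above its foot along its z.
- carton_top (a point): Centre of the carton's top face, 180 mm above its foot along its z.
- coaster: Loose round wooden coaster, 80 mm across, 12 mm thick, about 60 g, lying flat on the mat near the other short end from the carton, where the carton's upper half would land; origin centre of its underside.
- remote: Bystander: red plastic fan remote lying on its back, 150 (its x) x 44 x 18 mm, origin centre of its underside; lies beside one long edge of the mat, on the side of the robot.
- box_l: Bystander: largest of three nested open plastic boxes, 94 x 94 x 60 mm, origin centre of its underside; the three stand one inside the other beside the long edge of the mat farther from the robot.
- box_m: Bystander: middle nested box, 80 x 80 x 62 mm, origin centre of its underside.
- box_s: Bystander: smallest nested box, 66 x 66 x 64 mm, origin centre of its underside, the stack's top is 70 mm above the console.
- speaker: Bystander: upright aluminium cylinder speaker, 76 mm across, 150 mm tall, origin centre of its underside; stands well out to the left or right.
- vase: Bystander: white ceramic vase in the shape of a leaf, about 125 mm wide, 70 mm deep, 185 mm tall, origin centre of its underside; stands well out on the other side from the speaker.
Not all that is in view belongs to the job. What is shaped like the carton but purple or red is not meant.

How it is judged (in metres and radians):
On the way, in this order (a step that is already met when the one before it is completed fails the run):
1. the coaster lies flat on the console, completely off the mat, and the carton still stands on the mat (((x of coaster in the frame of mat above 0.178 m or x of coaster in the frame of mat below -0.178 m) or (y of coaster in the frame of mat above 0.133 m or y of coaster in the frame of mat below -0.133 m) or ((x of coaster in the frame of mat above 0.167 m or x of coaster in the frame of mat below -0.167 m) and (y of coaster in the frame of mat above 0.122 m or y of coaster in the frame of mat below -0.122 m))) and height (world z) of coaster between -0.006 and 0.006 m and angle between coaster's own z axis and vertical below 0.1 rad and linear speed of coaster below 0.03 m/s and angle between carton's own z axis and vertical below 0.15 rad and height (world z) of carton below 0.012 m), for 0.2 s.
2. the carton lies flat on its broad face, wholly on the mat (angle between carton's own z axis and vertical between 1.5 and 1.64 rad and height (world z) of carton_mid between 0.018 and 0.029 m and x of carton in the frame of mat between -0.142 and 0.142 m and x of carton_top in the frame of mat between -0.142 and 0.142 m and y of carton in the frame of mat between -0.047 and 0.047 m and y of carton_top in the frame of mat between -0.047 and 0.047 m and linear speed of carton below 0.02 m/s and angular speed of carton below 0.2 rad/s), for 0.2 s.
At the end, for the whole second after the job is handed in: The carton rests flat on a broad face within about 4 degrees, its whole outline on the mat (about 2 mm over an edge is forgiven); the coaster lies flat on the console completely off the mat (2 mm forgiven); both are at rest (all of step 2 and ((x of coaster in the frame of mat above 0.178 m or x of coaster in the frame of mat below -0.178 m) or (y of coaster in the frame of mat above 0.133 m or y of coaster in the frame of mat below -0.133 m) or ((x of coaster in the frame of mat above 0.167 m or x of coaster in the frame of mat below -0.167 m) and (y of coaster in the frame of mat above 0.122 m or y of coaster in the frame of mat below -0.122 m))) and height (world z) of coaster between -0.006 and 0.006 m and angle between coaster's own z axis and vertical below 0.1 rad and linear speed of coaster below 0.03 m/s); the robot touches nothing.
It fails at once if the carton is lifted or carried (height (world z) of carton above 0.045 m or height (world z) of carton_mid above 0.11 m or (angle between carton's own z axis and vertical below 0.15 rad and height (world z) of carton above 0.015 m)).
It fails at once if the coaster is lifted or flipped (height (world z) of coaster above 0.025 m or angle between coaster's own z axis and vertical above 0.6 rad).
It fails at once if a bystander (remote, nested boxes, speaker or vase) is moved more than 20 mm or tipped (distance of any of remote, box_l, box_m, box_s, speaker, vase from where it was at the start of the episode above 0.02 m or angle between any of remote, box_l, box_m, box_s, speaker, vase's own z axis and vertical above 0.35 rad).
It also fails if it takes over 48 s, if anything falls off the work surface, if the arm or the gripper's body presses on something with over 40 N, if the wrist force passes 120 N, or if a joint passes its speed limit or range.

## Working session

There is one attempt and no reset: what is moved stays moved. The work goes in short steps, Python scripts to look and compute and a tool call to move; the robot and the scene stay as the last step left them, time stands still between calls to the robot, and variables do not carry over. Pictures are saved under pics/ and viewed, at most 10 in all, crops included, and the job is handed in when it is done.

Besides the shell and the picture viewer there is one more tool, called after "Emit:" by a JSON object that holds its "fn" and its "kwargs", one argument or row to a line. drive_tool: Moves the arm, as the interface text tells. Its arguments: {"type":"object","properties":{"rows":{"type":"array"}},"required":["rows"]}

```bash
mkdir -p pics; python3 - <<'E'
from station import *
import numpy as np,cv2
s=sense();print(s['time_s'],s['tcp_pos'],np.round(s['ee_rot'],3).tolist(),s['gripper_width'])
for n in('scene','top'):
    p,d=capture(n);np.savez(n+'.npz',p=p,d=d,**camera_params(n));cv2.imwrite(f'pics/{n}0.png',p[:,:,::-1])
    c=camera_params(n);print(n,np.round(-np.array(c['R']).T@c['t'],3))
E
```

```text
0.0 [0.17599871 0.59907571 0.22144227] [[0.959, -0.282, -0.001], [-0.282, -0.959, -0.002], [0.0, 0.002, -1.0]] 1.0010361949277367
scene [ 1.585 -0.226  1.465]
top [ 0.459 -0.002  1.364]
```

View pics/scene0.png

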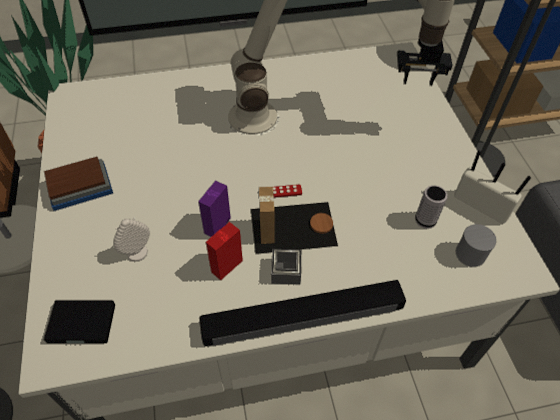

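View pics/top0.png

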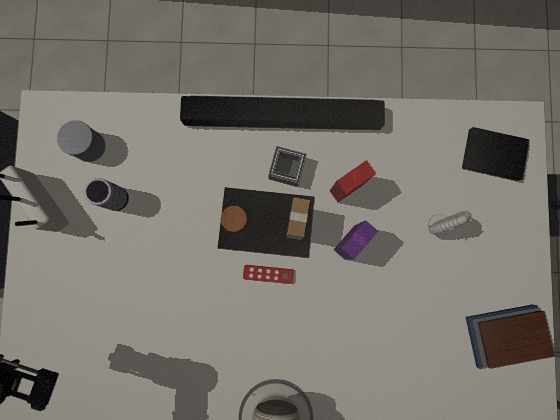

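In scene, the candidates are brown (267,215), purple (215,209) and red (225,250). In top they are brown (299,217), purple (355,240) and red (352,181). The brown one is meant: it's cardboard, stands on the mat, and is opposite the coaster at top (233,218). I'll confirm it in a crop and measure.

```bash
cat > h.py <<'E'
from station import *
import numpy as np,cv2
def grab(n):
    p,d=capture(n);return p,d,world(d,camera_params(n))
def world(d,c):
    K=np.array(c['intrinsics']);v,u=np.mgrid[:d.shape[0],:d.shape[1]]
    pc=np.stack([(u-K[0,2])/K[0,0]*d,(v-K[1,2])/K[1,1]*d,d],-1)
    return (pc-np.array(c['t']))@np.array(c['R'])
def rect(P):
    r=cv2.minAreaRect(P.astype(np.float32)*1000);return np.round(r[0],1),np.round(r[1],1),round(r[2],1)
def masks(p,W):
    h=cv2.cvtColor(p,cv2.COLOR_RGB2HSV);H,S,V=[h[...,i].astype(int) for i in range(3)]
    a=(W[...,0]>.35)&(W[...,0]<.75)&(abs(W[...,1])<.3)
    brown=a&(H>4)&(H<22)&(S>70)&(V>50)
    return a,brown,a&(V<50)&(W[...,2]<.01),(H,S,V)
E
python3 - <<'E'
from h import *
for n in('top','scene'):
    z=np.load(n+'.npz');p,d=z['p'],z['d'];W=world(d,z);a,b,dk,_=masks(p,W)
    Z=W[...,2];print(n)
    cc=lambda m:(lambda k,l,s,c:[(l==i) for i in range(1,k) if s[i,4]>40])(*cv2.connectedComponentsWithStats(m.astype(np.uint8)))
    for nm,m in(('brown low',b&(Z<.03)),('top>.165',a&(Z>.165)&(Z<.2)),('dark',dk),('raised .01-.03',a&(Z>.012)&(Z<.03)),('mid .05-.08',a&(Z>.055)&(Z<.08)),('carton all',b&(Z>.03))):
        for q in cc(m):
            P=W[q];print(nm,q.sum(),rect(P[:,:2]),'z',np.round(np.percentile(P[:,2],[5,50,95]),4),'med',np.round(np.median(P,0),3))
t=np.load('top.npz')['p'][150:290,200:400];s=np.load('scene.npz')['p'][165:295,180:380]
im=np.vstack([cv2.resize(t,None,fx=2.2,fy=2.2,interpolation=2)[:300],cv2.resize(s,None,fx=2.2,fy=2.2,interpolation=2)])
cv2.imwrite('pics/crop.png',im[:,:,::-1])
E
```

```text
top
brown low 548 (array([583.1, 141.4]), array([77. , 81.4]), 88.9) z [0.0072 0.0128 0.0169] med [0.582 0.142 0.013]
top>.165 627 (array([ 686.1, -203.2]), array([ 45.2, 100.4]), 35.9) z [0.175  0.1792 0.183 ] med [ 0.686 -0.203  0.179]
top>.165 634 (array([574.5, -49.3]), array([ 45.3, 100. ]), 81.3) z [0.1774 0.1811 0.1849] med [ 0.574 -0.049  0.181]
top>.165 659 (array([ 518., -213.]), array([ 45.7, 100.6]), 49.6) z [0.1745 0.1789 0.1829] med [ 0.518 -0.212  0.179]
dark 4169 (array([574.4,  42.9]), array([279.5, 187.8]), 85.3) z [-0.0035  0.0012  0.0058] med [0.563 0.048 0.001]
raised .01-.03 334 (array([580.8, 141.2]), array([76.7, 76.3]), 1.8) z [0.0122 0.0143 0.0177] med [0.579 0.141 0.014]
raised .01-.03 691 (array([416.3,  32.2]), array([149.4,  43.6]), 85.6) z [0.013  0.0173 0.0222] med [0.416 0.031 0.017]
mid .05-.08 206 (array([726.9, -14.3]), array([94.5, 64. ]), 77.3) z [0.0564 0.0627 0.0716] med [ 0.711 -0.017  0.063]
carton all 243 (array([605. , -53.8]), array([44.7, 38.3]), 81.6) z [0.1774 0.1812 0.1849] med [ 0.606 -0.053  0.181]
carton all 245 (array([549.6, -45.5
[... 1530 characters left out ...]
rray([ 540. , -206.2]), array([ 40.2, 109.5]), 27.8) z [0.0559 0.0679 0.0779] med [ 0.552 -0.219  0.068]
mid .05-.08 62 (array([626.5, -60. ]), array([42.6,  8.2]), 78.0) z [0.0574 0.0668 0.0785] med [ 0.628 -0.059  0.067]
mid .05-.08 147 (array([ 710.1, -201.1]), array([ 42.7, 108.1]), 12.8) z [0.0564 0.067  0.0789] med [ 0.713 -0.206  0.067]
mid .05-.08 162 (array([726.6, -19.6]), array([83.7, 61.9]), 76.9) z [0.0567 0.0641 0.0716] med [ 0.716 -0.016  0.064]
carton all 132 (array([546.4, -46.8]), array([41.8, 44.1]), 79.0) z [0.1781 0.182  0.1865] med [ 0.548 -0.047  0.182]
carton all 522 (array([604.8, -55.1]), array([41.7, 60.8]), 78.8) z [0.0414 0.1405 0.1845] med [ 0.626 -0.058  0.14 ]
```

View pics/crop.png

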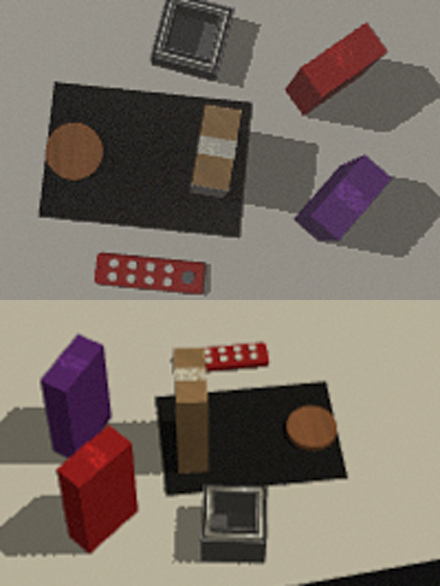

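The crop confirms that the brown carton is on the mat, with purple and red off it. The mat centre is about (575,42) mm, its long axis 85° from world x. The coaster is at (582,141). I'll open the fingers to 4 cm to cradle the coaster, then move over between it and the carton.

Emit:
{"fn": "drive_tool", "kwargs": {
  "rows": [
    {"tx": 2.65, "ty": 1.9, "claw": 4},
    {"tx": 2.65, "ty": 1.9, "claw": 4},
    {"tx": 2.65, "ty": 1.9, "claw": 4},
    {"tx": 2.65, "ty": 1.9, "claw": 4},
    {"tx": 2.65, "ty": 1.9, "claw": 4},
    {"tx": 2.65, "ty": 1.9, "claw": 4},
    {"tx": 2.65, "ty": 1.9, "claw": 4},
    {"tx": 2.65, "ty": 1.9, "claw": 4},
    {"tx": 2.65, "ty": 1.9, "claw": 4},
    {"tx": 2.65, "ty": 1.9, "claw": 4}
  ]
}}

```text
invalid input at $.rows[0]: expected keys tx, ty, tz, ax, ay, az, claw
```

Emit:
{"fn": "drive_tool", "kwargs": {
  "rows": [
    {"tx": 2.65, "ty": 1.9, "claw": 4},
    {"tx": 2.65, "ty": 1.9, "claw": 4},
    {"tx": 2.65, "ty": 1.9, "claw": 4},
    {"tx": 2.65, "ty": 1.9, "claw": 4},
    {"tx": 2.65, "ty": 1.9, "claw": 4},
    {"tx": 2.65, "ty": 1.9, "claw": 4},
    {"tx": 2.65, "ty": 1.9, "claw": 4},
    {"tx": 2.65, "ty": 1.9, "claw": 4},
    {"tx": 2.65, "ty": 1.9, "claw": 4},
    {"tx": 2.65, "ty": 1.9, "claw": 4}
  ]
}}

```text
invalid input at $.rows[0]: expected keys tx, ty, tz, ax, ay, az, claw
```

Emit:
{"fn": "drive_tool", "kwargs": {
  "rows": [
    {"az": 0.12, "claw": 4},
    {"az": 0.12, "claw": 4},
    {"az": 0.12, "claw": 4},
    {"az": 0.12, "claw": 4},
    {"az": 0.12, "claw": 4},
    {"az": 0.12, "claw": 4},
    {"az": 0.12, "claw": 4},
    {"az": 0.12, "claw": 4},
    {"az": 0.12, "claw": 4},
    {"az": 0.12, "claw": 4}
  ]
}}

```text
invalid input at $.rows[0]: expected keys tx, ty, tz, ax, ay, az, claw
```

Emit:
{"fn": "drive_tool", "kwargs": {
  "rows": [
    {"az": 0.08, "claw": 4},
    {"az": 0.086, "claw": 4},
    {"claw": 4},
    {"claw": 4}
  ]
}}

```text
invalid input at $.rows[0]: expected keys tx, ty, tz, ax, ay, az, claw
```

All the keys are required.

Emit:
{"fn": "drive_tool", "kwargs": {
  "rows": [
    {"tx": 2.65, "ty": 1.9, "tz": 0, "ax": 0, "ay": 0, "az": 0, "claw": 4},
    {"tx": 2.65, "ty": 1.9, "tz": 0, "ax": 0, "ay": 0, "az": 0, "claw": 4},
    {"tx": 2.65, "ty": 1.9, "tz": 0, "ax": 0, "ay": 0, "az": 0, "claw": 4},
    {"tx": 2.65, "ty": 1.9, "tz": 0, "ax": 0, "ay": 0, "az": 0, "claw": 4},
    {"tx": 2.65, "ty": 1.9, "tz": 0, "ax": 0, "ay": 0, "az": 0, "claw": 4},
    {"tx": 2.65, "ty": 1.9, "tz": 0, "ax": 0, "ay": 0, "az": 0, "claw": 4},
    {"tx": 2.65, "ty": 1.9, "tz": 0, "ax": 0, "ay": 0, "az": 0, "claw": 4},
    {"tx": 2.65, "ty": 1.9, "tz": 0, "ax": 0, "ay": 0, "az": 0, "claw": 4},
    {"tx": 2.65, "ty": 1.9, "tz": 0, "ax": 0, "ay": 0, "az": 0, "claw": 4},
    {"tx": 2.65, "ty": 1.9, "tz": 0, "ax": 0, "ay": 0, "az": 0, "claw": 4}
  ]
}}

```text
time_s: 0.93
tcp_pos: [0.3773, 0.341, 0.2223]
ee_rot: [[0.96, -0.282, -0.0], [-0.282, -0.96, -0.0], [-0.0, 0.001, -1.0]]
wrist_force: [0.9, 0.3, 0.2]
gripper_width: 0.471
gripper_force: 0.0
```

Emit:
{"fn": "drive_tool", "kwargs": {
  "rows": [
    {"tx": 2.65, "ty": 1.9, "tz": 0, "ax": 0, "ay": 0, "az": 0, "claw": 4},
    {"tx": 2.65, "ty": 1.9, "tz": 0, "ax": 0, "ay": 0, "az": 0, "claw": 4},
    {"tx": 2.65, "ty": 1.9, "tz": 0, "ax": 0, "ay": 0, "az": 0, "claw": 4},
    {"tx": 2.65, "ty": 1.9, "tz": 0, "ax": 0, "ay": 0, "az": 0, "claw": 4},
    {"tx": 2.65, "ty": 1.9, "tz": 0, "ax": 0, "ay": 0, "az": 0, "claw": 4},
    {"tx": 2.65, "ty": 1.9, "tz": 0, "ax": 0, "ay": 0, "az": 0, "claw": 4},
    {"tx": 2.65, "ty": 1.9, "tz": 0, "ax": 0, "ay": 0, "az": 0, "claw": 4},
    {"tx": 2.65, "ty": 1.9, "tz": 0, "ax": 0, "ay": 0, "az": 0, "claw": 4},
    {"tx": 2.65, "ty": 1.9, "tz": 0, "ax": 0, "ay": 0, "az": 0, "claw": 4},
    {"tx": 2.65, "ty": 1.9, "tz": 0, "ax": 0, "ay": 0, "az": 0, "claw": 4}
  ]
}}

```text
time_s: 1.77
tcp_pos: [0.578, 0.0841, 0.2221]
ee_rot: [[0.959, -0.282, -0.001], [-0.282, -0.959, -0.0], [-0.001, 0.0, -1.0]]
wrist_force: [0.5, 1.2, -0.1]
gripper_width: 0.459
gripper_force: 0.0
```

Emit:
{"fn": "drive_tool", "kwargs": {
  "rows": [
    {"tx": 0, "ty": 0, "tz": 0, "ax": 0, "ay": 0, "az": 0.12, "claw": 4},
    {"tx": 0, "ty": 0, "tz": 0, "ax": 0, "ay": 0, "az": 0.12, "claw": 4},
    {"tx": 0, "ty": 0, "tz": 0, "ax": 0, "ay": 0, "az": 0.12, "claw": 4},
    {"tx": 0, "ty": 0, "tz": 0, "ax": 0, "ay": 0, "az": 0.12, "claw": 4},
    {"tx": 0, "ty": 0, "tz": 0, "ax": 0, "ay": 0, "az": 0.12, "claw": 4},
    {"tx": 0, "ty": 0, "tz": 0, "ax": 0, "ay": 0, "az": 0.12, "claw": 4},
    {"tx": 0, "ty": 0, "tz": 0, "ax": 0, "ay": 0, "az": 0.12, "claw": 4},
    {"tx": 0, "ty": 0, "tz": 0, "ax": 0, "ay": 0, "az": 0.12, "claw": 4},
    {"tx": 0, "ty": 0, "tz": 0, "ax": 0, "ay": 0, "az": 0.12, "claw": 4},
    {"tx": 0, "ty": 0, "tz": 0, "ax": 0, "ay": 0, "az": 0.12, "claw": 4}
  ]
}}

```text
time_s: 2.6
tcp_pos: [0.5772, 0.0855, 0.222]
ee_rot: [[0.079, -0.997, -0.001], [-0.997, -0.079, -0.0], [0.0, 0.001, -1.0]]
wrist_force: [-0.1, -0.8, 0.2]
gripper_width: 0.457
gripper_force: 0.0
```

Emit:
{"fn": "drive_tool", "kwargs": {
  "rows": [
    {"tx": 0, "ty": 0, "tz": 0, "ax": 0, "ay": 0, "az": 0.08, "claw": 4},
    {"tx": 0, "ty": 0, "tz": 0, "ax": 0, "ay": 0, "az": 0.086, "claw": 4},
    {"tx": 0, "ty": 0, "tz": 0, "ax": 0, "ay": 0, "az": 0, "claw": 4},
    {"tx": 0, "ty": 0, "tz": 0, "ax": 0, "ay": 0, "az": 0, "claw": 4}
  ]
}}

```text
time_s: 2.93
tcp_pos: [0.5773, 0.0856, 0.2222]
ee_rot: [[-0.079, -0.997, -0.001], [-0.997, 0.079, -0.0], [0.0, 0.001, -1.0]]
wrist_force: [-0.5, -1.3, -0.6]
gripper_width: 0.455
gripper_force: 0.0
```

Emit:
{"fn": "drive_tool", "kwargs": {
  "rows": [
    {"tx": 0, "ty": 0, "tz": 3.2, "ax": 0, "ay": 0, "az": 0, "claw": 4},
    {"tx": 0, "ty": 0, "tz": 3.2, "ax": 0, "ay": 0, "az": 0, "claw": 4},
    {"tx": 0, "ty": 0, "tz": 3.2, "ax": 0, "ay": 0, "az": 0, "claw": 4},
    {"tx": 0, "ty": 0, "tz": 3.2, "ax": 0, "ay": 0, "az": 0, "claw": 4},
    {"tx": 0, "ty": 0, "tz": 3.2, "ax": 0, "ay": 0, "az": 0, "claw": 4},
    {"tx": 0, "ty": 0, "tz": 3.0, "ax": 0, "ay": 0, "az": 0, "claw": 4},
    {"tx": 0, "ty": 0, "tz": 1.5, "ax": 0, "ay": 0, "az": 0, "claw": 4},
    {"tx": 0, "ty": 0, "tz": 0.9, "ax": 0, "ay": 0, "az": 0, "claw": 4},
    {"tx": 0, "ty": 0, "tz": 0, "ax": 0, "ay": 0, "az": 0, "claw": 4},
    {"tx": 0, "ty": 0, "tz": 0, "ax": 0, "ay": 0, "az": 0, "claw": 4}
  ]
}}

```text
time_s: 3.77
tcp_pos: [0.5781, 0.0858, 0.0089]
ee_rot: [[-0.08, -0.997, 0.001], [-0.997, 0.08, -0.0], [0.0, -0.001, -1.0]]
wrist_force: [-0.1, 0.2, 1.1]
gripper_width: 0.461
gripper_force: 0.0
```

Emit:
{"fn": "drive_tool", "kwargs": {
  "rows": [
    {"tx": -0.7, "ty": 0, "tz": 0.1, "ax": 0, "ay": 0, "az": 0, "claw": 4},
    {"tx": -0.7, "ty": 0, "tz": 0, "ax": 0, "ay": 0, "az": 0, "claw": 4},
    {"tx": -1, "ty": 0, "tz": 0, "ax": 0, "ay": 0, "az": 0, "claw": 4},
    {"tx": -1, "ty": 0, "tz": 0, "ax": 0, "ay": 0, "az": 0, "claw": 4},
    {"tx": -1, "ty": 0, "tz": 0, "ax": 0, "ay": 0, "az": 0, "claw": 4},
    {"tx": -1, "ty": 0, "tz": 0, "ax": 0, "ay": 0, "az": 0, "claw": 4},
    {"tx": -1, "ty": 0, "tz": 0, "ax": 0, "ay": 0, "az": 0, "claw": 4},
    {"tx": -1, "ty": 0, "tz": 0, "ax": 0, "ay": 0, "az": 0, "claw": 4},
    {"tx": -1, "ty": 0, "tz": 0, "ax": 0, "ay": 0, "az": 0, "claw": 4},
    {"tx": -1, "ty": 0, "tz": 0, "ax": 0, "ay": 0, "az": 0, "claw": 4}
  ]
}}

```text
time_s: 4.6
tcp_pos: [0.5851, 0.1805, 0.0073]
ee_rot: [[-0.081, -0.997, -0.0], [-0.997, 0.081, 0.0], [-0.0, 0.0, -1.0]]
wrist_force: [0.6, -0.0, -0.3]
gripper_width: 0.462
gripper_force: 0.1
```

Emit:
{"fn": "drive_tool", "kwargs": {
  "rows": [
    {"tx": -0.8, "ty": 0, "tz": 0, "ax": 0, "ay": 0, "az": 0, "claw": 4},
    {"tx": -0.4, "ty": 0, "tz": 0, "ax": 0, "ay": 0, "az": 0, "claw": 4},
    {"tx": 0, "ty": 0, "tz": 0, "ax": 0, "ay": 0, "az": 0, "claw": 4},
    {"tx": 0, "ty": 0, "tz": 0, "ax": 0, "ay": 0, "az": 0, "claw": 4},
    {"tx": 1, "ty": 0, "tz": 0, "ax": 0, "ay": 0, "az": 0, "claw": 4},
    {"tx": 1, "ty": 0, "tz": 0, "ax": 0, "ay": 0, "az": 0, "claw": 4},
    {"tx": 0, "ty": 0, "tz": -3.5, "ax": 0, "ay": 0, "az": 0, "claw": 0},
    {"tx": 0, "ty": 0, "tz": -4, "ax": 0, "ay": 0, "az": 0, "claw": 0},
    {"tx": 0, "ty": 0, "tz": -4, "ax": 0, "ay": 0, "az": 0, "claw": 0},
    {"tx": 0, "ty": 0, "tz": -4, "ax": 0, "ay": 0, "az": 0, "claw": 0}
  ]
}}

```text
time_s: 5.43
tcp_pos: [0.5839, 0.1693, 0.1641]
ee_rot: [[-0.083, -0.997, -0.001], [-0.997, 0.083, -0.001], [0.001, 0.001, -1.0]]
wrist_force: [-0.1, 1.1, -0.6]
gripper_width: 0.245
gripper_force: 0.0
```

Emit:
{"fn": "drive_tool", "kwargs": {
  "rows": [
    {"tx": 0, "ty": 0, "tz": -4, "ax": 0, "ay": 0, "az": 0, "claw": 0},
    {"tx": 0, "ty": 0, "tz": -4, "ax": 0, "ay": 0, "az": 0, "claw": 0},
    {"tx": 0, "ty": 0, "tz": 0, "ax": 0, "ay": 0, "az": 0, "claw": 0}
  ]
}}

```text
time_s: 5.68
tcp_pos: [0.5885, 0.1709, 0.2529]
ee_rot: [[-0.081, -0.997, 0.017], [-0.997, 0.081, 0.006], [-0.007, -0.016, -1.0]]
wrist_force: [1.2, 0.4, 1.6]
gripper_width: 0.042
gripper_force: 0.0
```

```bash
cat > m.py <<'E'
from h import *
u=np.array([.082,.9966]);v=np.array([.9966,-.082]);c=np.array([574.8,42.5])
for n in('top','scene'):
    p,d,W=grab(n);a,b,dk,_=masks(p,W);Z=W[...,2]
    for nm,m in(('brown low',b&(Z<.022)),('top',a&(Z>.165)&(Z<.2)&(abs(W[...,1])<.13)),('brown .03-.07',b&(Z>.03)&(Z<.07))):
        k,l,s,_=cv2.connectedComponentsWithStats(m.astype(np.uint8))
        for i in range(1,k):
            if s[i,4]>60:
                P=W[l==i];r=rect(P[:,:2]);e=r[0]-c
                print(n,nm,r,'z',np.round(np.median(P[:,2]),4),'mat',np.round([e@u,e@v],1))
    import time;cv2.imwrite(f'pics/{n}_{int(time.time())}.png',p[:,:,::-1])
print(sense()['time_s'])
E
python3 m.py; ls pics
```

```text
top brown low (array([565. , 235.2]), array([30.9, 46.4]), 0.6) z 0.0111 mat [191.2 -25.6]
top top (array([574.5, -49.4]), array([ 45.3, 100. ]), 81.7) z 0.1813 mat [-91.6   7.2]
scene brown low (array([590.2, 234.9]), array([77.3, 92.5]), 73.9) z 0.0116 mat [193.   -0.4]
scene top (array([579.8, -51.4]), array([ 44.3, 105.7]), 79.6) z 0.1816 mat [-93.2  12.7]
scene brown .03-.07 (array([627.4, -58.4]), array([40.6,  9.8]), 85.6) z 0.0493 mat [-96.2  60.7]
5.7833
crop.png
scene0.png
scene_1796148168.png
top0.png
top_1796148168.png
```

The coaster is off the mat: along about 193 mm (needs 178), lying flat, and the carton hasn't moved. Next I'll align with the carton's yaw and settle.

Emit:
{"fn": "drive_tool", "kwargs": {
  "rows": [
    {"tx": 0, "ty": 0, "tz": 0, "ax": 0, "ay": 0, "az": 0.065, "claw": 0},
    {"tx": 0, "ty": 0, "tz": 0, "ax": 0, "ay": 0, "az": 0, "claw": 0},
    {"tx": 0, "ty": 0, "tz": 0, "ax": 0, "ay": 0, "az": 0, "claw": 0},
    {"tx": 0, "ty": 0, "tz": 0, "ax": 0, "ay": 0, "az": 0, "claw": 0}
  ]
}}

```text
time_s: 6.12
tcp_pos: [0.5841, 0.1706, 0.2412]
ee_rot: [[-0.145, -0.989, -0.002], [-0.989, 0.145, -0.001], [0.002, 0.002, -1.0]]
wrist_force: [-0.3, 1.1, -0.4]
gripper_width: 0.003
gripper_force: 0.0
```

Emit:
{"fn": "drive_tool", "kwargs": {
  "rows": [
    {"tx": 2.96, "ty": -0.25, "tz": 0, "ax": 0, "ay": 0, "az": 0, "claw": 0},
    {"tx": 2.96, "ty": -0.25, "tz": 0, "ax": 0, "ay": 0, "az": 0, "claw": 0},
    {"tx": 2.96, "ty": -0.25, "tz": 0, "ax": 0, "ay": 0, "az": 0, "claw": 0},
    {"tx": 2.96, "ty": -0.25, "tz": 0, "ax": 0, "ay": 0, "az": 0, "claw": 0},
    {"tx": 2.96, "ty": -0.25, "tz": 0, "ax": 0, "ay": 0, "az": 0, "claw": 0},
    {"tx": 2.96, "ty": -0.25, "tz": 0, "ax": 0, "ay": 0, "az": 0, "claw": 0},
    {"tx": 2.96, "ty": -0.25, "tz": 0, "ax": 0, "ay": 0, "az": 0, "claw": 0},
    {"tx": 2.96, "ty": -0.25, "tz": 0, "ax": 0, "ay": 0, "az": 0, "claw": 0},
    {"tx": 2.96, "ty": -0.25, "tz": 0, "ax": 0, "ay": 0, "az": 0, "claw": 0},
    {"tx": 0, "ty": 0, "tz": 0, "ax": 0, "ay": 0, "az": 0, "claw": 0}
  ]
}}

```text
time_s: 6.95
tcp_pos: [0.567, -0.0995, 0.2419]
ee_rot: [[-0.149, -0.989, -0.002], [-0.989, 0.149, -0.001], [0.001, 0.002, -1.0]]
wrist_force: [0.9, 0.7, 0.4]
gripper_width: 0.004
gripper_force: 0.0
```

Emit:
{"fn": "drive_tool", "kwargs": {
  "rows": [
    {"tx": 0, "ty": 0, "tz": 0, "ax": 0, "ay": 0, "az": 0, "claw": 0},
    {"tx": 0, "ty": 0, "tz": 0, "ax": 0, "ay": 0, "az": 0, "claw": 0}
  ]
}}

```text
time_s: 7.12
tcp_pos: [0.5679, -0.0954, 0.242]
ee_rot: [[-0.145, -0.989, -0.001], [-0.989, 0.145, 0.0], [0.0, 0.001, -1.0]]
wrist_force: [-0.1, 0.4, -0.9]
gripper_width: 0.003
gripper_force: 0.0
```

```bash
python3 m.py
```

```text
top brown low (array([587.8, 246.6]), array([80.9, 57.9]), 10.3) z 0.0111 mat [204.5  -3.8]
top top (array([537.5, -42.3]), array([42.1, 24.8]), 82.3) z 0.1811 mat [-87.6 -30.2]
scene brown low (array([563. , -26.1]), array([ 37.2, 165.7]), 63.6) z 0.0055 mat [-69.3  -6.1]
scene brown low (array([588.9, 234.9]), array([76.6, 97.8]), 74.3) z 0.0118 mat [192.9  -1.7]
scene top (array([580.8, -51.6]), array([ 44.3, 106.9]), 79.6) z 0.1813 mat [-93.3  13.7]
scene brown .03-.07 (array([628. , -58.8]), array([40.2, 12.5]), 85.7) z 0.0509 mat [-96.6  61.3]
7.2167
```

Everything is consistent: the coaster is at 193 and the carton still stands. Next I'll descend to about 168 mm and push.

Emit:
{"fn": "drive_tool", "kwargs": {
  "rows": [
    {"tx": 0, "ty": 0, "tz": 3, "ax": 0, "ay": 0, "az": 0, "claw": 0},
    {"tx": 0, "ty": 0, "tz": 3, "ax": 0, "ay": 0, "az": 0, "claw": 0},
    {"tx": 0, "ty": 0, "tz": 1.4, "ax": 0, "ay": 0, "az": 0, "claw": 0},
    {"tx": 0, "ty": 0, "tz": 0, "ax": 0, "ay": 0, "az": 0, "claw": 0},
    {"tx": 0, "ty": 0, "tz": 0, "ax": 0, "ay": 0, "az": 0, "claw": 0},
    {"tx": -0.6, "ty": 0, "tz": 0, "ax": 0, "ay": 0, "az": 0, "claw": 0},
    {"tx": -0.6, "ty": 0, "tz": 0, "ax": 0, "ay": 0, "az": 0, "claw": 0},
    {"tx": -0.6, "ty": 0, "tz": 0, "ax": 0, "ay": 0, "az": 0, "claw": 0},
    {"tx": -0.6, "ty": 0, "tz": 0, "ax": 0, "ay": 0, "az": 0, "claw": 0},
    {"tx": 0, "ty": 0, "tz": 0, "ax": 0, "ay": 0, "az": 0, "claw": 0}
  ]
}}

```text
time_s: 8.05
tcp_pos: [0.5721, -0.0704, 0.1693]
ee_rot: [[-0.144, -0.99, 0.002], [-0.99, 0.144, 0.0], [-0.001, -0.002, -1.0]]
wrist_force: [-0.3, -1.3, 0.3]
gripper_width: 0.008
gripper_force: 0.7
```

```bash
python3 m.py|grep -v low; ls pics|tail -3
```

```text
scene top (array([583., -39.]), array([ 43.9, 103.7]), 78.6) z 0.1816 mat [-80.6  14.9]
scene brown .03-.07 (array([611.8, -52.3]), array([46.5, 44.1]), 78.8) z 0.0536 mat [-91.4  44.6]
8.15
top_1796148168.png
top_1796148217.png
top_1796148232.png
```

The top has moved 12 mm and the foot has stayed put, so it's tipping rather than sliding. I'll continue.

Emit:
{"fn": "drive_tool", "kwargs": {
  "rows": [
    {"tx": -0.6, "ty": 0, "tz": 0, "ax": 0, "ay": 0, "az": 0, "claw": 0},
    {"tx": -0.6, "ty": 0, "tz": 0, "ax": 0, "ay": 0, "az": 0, "claw": 0},
    {"tx": -0.6, "ty": 0, "tz": 0, "ax": 0, "ay": 0, "az": 0, "claw": 0},
    {"tx": -0.6, "ty": 0, "tz": 0, "ax": 0, "ay": 0, "az": 0, "claw": 0},
    {"tx": -0.6, "ty": 0, "tz": 0, "ax": 0, "ay": 0, "az": 0, "claw": 0},
    {"tx": -0.6, "ty": 0, "tz": 0, "ax": 0, "ay": 0, "az": 0, "claw": 0},
    {"tx": -0.5, "ty": 0, "tz": 0, "ax": 0, "ay": 0, "az": 0, "claw": 0},
    {"tx": 0, "ty": 0, "tz": 0, "ax": 0, "ay": 0, "az": 0, "claw": 0},
    {"tx": 0, "ty": 0, "tz": 0, "ax": 0, "ay": 0, "az": 0, "claw": 0},
    {"tx": 0, "ty": 0, "tz": 0, "ax": 0, "ay": 0, "az": 0, "claw": 0}
  ]
}}

```text
time_s: 8.98
tcp_pos: [0.5774, -0.0312, 0.1685]
ee_rot: [[-0.145, -0.989, -0.0], [-0.989, 0.145, -0.0], [0.0, 0.0, -1.0]]
wrist_force: [0.0, -0.5, -0.2]
gripper_width: 0.006
gripper_force: 0.0
```

Emit:
{"fn": "drive_tool", "kwargs": {
  "rows": [
    {"tx": 1, "ty": 0, "tz": -2, "ax": 0, "ay": 0, "az": 0, "claw": 0},
    {"tx": 1, "ty": 0, "tz": -2, "ax": 0, "ay": 0, "az": 0, "claw": 0},
    {"tx": 3, "ty": 0, "tz": -2, "ax": 0, "ay": 0, "az": 0, "claw": 0},
    {"tx": 3, "ty": 0, "tz": 0, "ax": 0, "ay": 0, "az": 0, "claw": 0},
    {"tx": 3, "ty": 0, "tz": 0, "ax": 0, "ay": 0, "az": 0, "claw": 0},
    {"tx": 3, "ty": 0, "tz": 0, "ax": 0, "ay": 0, "az": 0, "claw": 0},
    {"tx": 0, "ty": 0, "tz": 0, "ax": 0, "ay": 0, "az": 0, "claw": 0},
    {"tx": 0, "ty": 0, "tz": 0, "ax": 0, "ay": 0, "az": 0, "claw": 0},
    {"tx": 0, "ty": 0, "tz": 0, "ax": 0, "ay": 0, "az": 0, "claw": 0}
  ]
}}

```text
time_s: 9.73
tcp_pos: [0.557, -0.1698, 0.2285]
ee_rot: [[-0.146, -0.989, -0.0], [-0.989, 0.146, 0.0], [-0.0, 0.0, -1.0]]
wrist_force: [0.5, 0.9, 0.3]
gripper_width: 0.005
gripper_force: 0.0
```

```bash
python3 m.py; python3 - <<'E'
from h import *
p,d,W=grab('top');a,b,dk,_=masks(p,W);Z=W[...,2]
m=a&(Z>.03)&(Z<.054)&(W[...,0]<.67)&(W[...,0]>.46)&(W[...,1]>-.09)
k,l,s,_=cv2.connectedComponentsWithStats(m.astype(np.uint8));i=1+s[1:,4].argmax();P=W[l==i]
r=rect(P[:,:2]);print(r,np.percentile(P[:,2],[5,50,95]))
u=np.array([.082,.9966]);v=np.array([.9966,-.082]);c=np.array([574.8,42.5])
for q in cv2.boxPoints((tuple(r[0]),tuple(r[1]),r[2])):print(np.round([(q-c)@u,(q-c)@v],1))
cv2.imwrite('pics/end.png',p[:,:,::-1])
E
```

```text
top brown low (array([588.2, 236.3]), array([78.3, 77.5]), 87.5) z 0.0109 mat [194.2  -2.5]
top brown .03-.07 (array([598.7,  99.1]), array([108.6,  95.8]), 81.6) z 0.0462 mat [58.4 19.2]
scene brown low (array([587.3, 235.7]), array([77., 92.]), 71.6) z 0.0111 mat [193.6  -3.4]
scene brown low (array([644.4,  58. ]), array([182.8,  19.4]), 85.6) z 0.0138 mat [21.2 68.1]
scene brown .03-.07 (array([596.9,  61.9]), array([180.6, 109.5]), 81.7) z 0.0465 mat [21.1 20.4]
9.8333
(array([596.3,  99.1]), array([109.7, 100.3]), 81.6) [0.04176278 0.04626572 0.05057832]
[  6.7 -36.8]
[ 0.2 63.3]
[109.7  70.4]
[116.1 -29.7]
```

View pics/end.png

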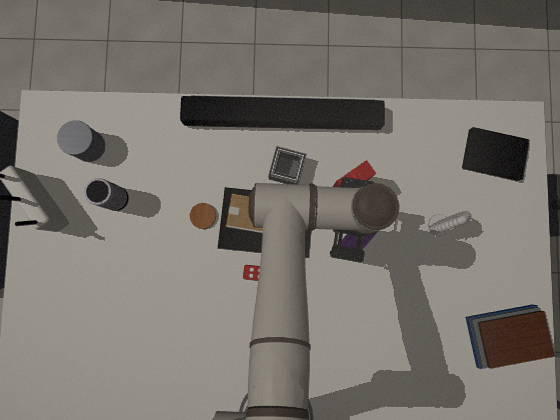

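The view shows the carton lying flat on the mat (visible end near (240,211)), about −67 to 113 mm along and 20 mm off-centre at most, its top at 46 mm. The coaster is at (203,215), off the mat. The boxes and remote haven't moved, and the gripper is clear, so I'll hand it in.

```bash
python3 -c "from station import *;print(finish_job())"
```

```text
the job is handed in; nothing more can be done
None
```

The coaster lies flat on the bare console, about 15 mm past the off-mat limit, and the carton lies flat on its broad face, wholly on the mat; the job is handed in, but no verdict came back.

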